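# Set the floor of a cell magazine and load it

### The job

Get the battery magazine ready and load it: first turn the red latch handle back over its cam to the open end, then take the tamper by its wooden grip and press the brass floor of the green well squarely down with it until it bottoms out level. Then turn the latch handle over its cam again until it drops home into its low notch, and stand every D cell on the bench upright on the floor inside the well. Leave the tamper standing on its round mat, let go of everything, and do not disturb the other things on the bench.

Things in the scene. Friction and masses are not known exactly. Their poses are not given: they have to be found in the camera images.
- magazine: Battery magazine, fixed to the bench: an aluminium base plate 136 x 205 mm, 8 mm thick, with a green open-topped square well, 120 mm outside, 108 mm inside, walls 6 mm, rim 42 mm above the bench, and a latch with a red handle beside the well on its -y side. Origin: on the bench, below the centre of the well; z up, x and y along the sides of the well; it is turned up to about 17 degrees from start to start.
- well_center (a point): Centre of the well at the height of the bottomed floor's upper face (20 mm above the bench), fixed to the magazine, axes as the magazine's. Up to four D cells stand in the well side by side, for instance centred 31 mm either way along x and y from here; they may stand anywhere in it.
- floor_top (a point): Centre of the upper face of the brass floor plate in the well (106 x 106 mm, 6 mm thick); moves and tilts with it, z normal to the plate. At first it is up, about 34 mm above the bench, and cocked by 2 to 5 degrees (it tilts freely up to 5 degrees either way); bottomed it lies level on four corner stops, 20 mm above the bench.
- floor (a joint): Downward travel of the floor at its centre (m): 0 up, about 0.014 fully down on its stops. It takes about 7 N to start and about 9 N to bottom it; stiff guides then hold it wherever it is left.
- latch (a joint): Turn of the latch handle (rad), clockwise from above: 0 open end stop, handle to the magazine's -y; 1.5 locked end stop, nearly to its -x. Flat from 0 to 0.35, a cam hump with its crest at 0.75, a low notch from 1.25 to 1.5, where it is locked at first. Past the crest it drops of itself either way. At the knob the hump takes about 5 N from the open side and 10 N from the locked side.
- latch_lift (a joint): Height of the latch handle on its cam (m): 0 open, about +0.005 on the crest, about -0.004 down in the low notch. On the hump it is sqrt(0.017^2 - (0.03 (turn - 0.75))^2) - 0.012, elsewhere flat. It is pressed down by a spring of about 10 N.
- latch_knob (a point): Grip point on the latch handle's upright black round knob, 20 mm in diameter, 70 mm from the pivot; the point is on the knob's axis, 12 mm below its top, 78 mm above the bench when open and 74 mm when locked. The knob stands 48 mm clear above the red bar and moves with the handle.
- latch_pivot (a point): Point on the latch's vertical turning axis, 20 mm above the bench, 88 mm from the well's centre to the magazine's -y.
- tamper: Hand tamper, about 0.35 kg: a flat steel foot disc 80 mm in diameter and 10 mm thick, a thin neck and an upright dark wooden grip 26 mm (along its x) by 44 mm (along its y), from 26 to 92 mm above the foot's face. Origin: centre of the underside of the foot; z up along the grip.
- tamper_mat: The tamper's round mat, fixed, black with a blue disc, 112 mm in diameter, 4 mm thick. Origin: centre of its underside, on the bench. The tamper stands on it at first.
- cell_0: D cell, black with a red band, 34 mm in diameter, 62 mm tall, standing on the bench; some runs have only two or three cells (the others are absent). Origin: centre of its underside, z up to its contact nub.
- cell_1: D cell, black with a red band, 34 mm in diameter, 62 mm tall, standing on the bench; some runs have only two or three cells (the others are absent). Origin: centre of its underside, z up to its contact nub.
- cell_2: D cell, black with a red band, 34 mm in diameter, 62 mm tall, standing on the bench; some runs have only two or three cells (the others are absent). Origin: centre of its underside, z up to its contact nub.
- cell_3: D cell, black with a red band, 34 mm in diameter, 62 mm tall, standing on the bench; some runs have only two or three cells (the others are absent). Origin: centre of its underside, z up to its contact nub.
- screwdriver_0: Bystander: red screwdriver, 189 mm long. Leave it where it lies.
- plug_c7: Bystander: black appliance plug, 25 x 48 x 13 mm. Leave it where it lies.
- tape: Bystander: roll of black tape, 60 mm across, 19 mm high. Leave it where it lies.
- tweezers: Bystander: steel tweezers, 118 mm long. Leave them where they lie.
- marker: Bystander: red and white marker pen, 135 mm long, 16 mm thick. Leave it where it lies.
- bracket_print: Bystander: small yellow printed bracket, 28 x 40 x 14 mm. Leave it where it lies.
- cassette: Bystander: audio cassette, 64 x 100 x 9 mm. Leave it where it lies.
Things that resemble listed ones, but are neither listed nor needed, are in the scene too. Of the things that look like the tamper, the larger one is meant.

How it is judged:
By the outcome, as a careful person would: the job done as asked, in the order asked, and still so for the second after the job is handed in, with the robot touching nothing.
Of cell_0, cell_1, cell_2, cell_3 only 2 to 4 are there at a start; the rules pass over those that are not, and their reading is None.
At some moment in a run one of tamper may be knocked a few centimetres aside while the robot is not near it.
It also fails if it takes over 210 s, if anything falls off the work surface, if the arm or the gripper's body presses on something with over 40 N, if the wrist force passes 120 N, or if a joint passes its speed limit or range.

### The arm

A 7-joint arm with a two-finger parallel gripper is mounted at the origin on a cart in front of the work surface, level with it; the furniture and walls round the work are solid. World frame = base frame: x ahead of the robot, y to its left, z up, the work surface at z = 0. Lengths are in mm, angles in degrees, forces in N, time in s.
With the tool pointing down it reaches from about 425 to 950 mm from the base axis. Payload 4.7 kg.
Tool frame: the origin (TCP) lies midway between the tips of the shut fingers; the grasp point (between the pads) lies 19 mm behind it; z points along the fingers, y is the line along which they close (so a half turn about z gives the same grasp; the last joint's range is limited). The gripper opens to 87 mm and grips with 3 to 60 N. Pads are 19 mm wide; open, the fingers measure 117 mm over their backs; the gripper's body (75 mm by 190 mm) begins 51 mm behind the grasp point.
Start: joints at [-77.401, 26.849, -2.785, 87.806, 1.381, 65.374, -4.715], TCP at [166.17, 654.245, 222.573] pointing down, gripper open.
Joint ranges: [-148.3, 148.3], [-19.14, 114.17], [-79.39, 73.82], [5.75, 140.21], [-59.74, 239.74], [12.07, 113.84], [-152.46, 152.46]. Speed limits (degrees/s): [147.25, 147.25, 180, 180, 180, 180, 180].

### API

Orientations are given as [roll, pitch, yaw] about the fixed x, y, z axes, in that order (R = Rz(yaw) Ry(pitch) Rx(roll)).
In Python, from cell import env gives the robot as it stands.
- The arm moves only by the tool arm_command, never from a script. Its argument "series" is text: rows parted by semicolons, each of 4 numbers parted by spaces: the shift along the world's x, y, z in cm, then the turn about the world's z in degrees. A call has 1 to 20 rows; each row is the pose to reach, as a shift and turn from the pose commanded when the call began; what a row does not reach only later rows make up. A row lasts 1/10 s, in which the tool goes at most 50 mm and 8.59 degrees, less where a joint would pass 70% of its speed; a pose out of reach is approached as far as the arm can. A call with a gripper value outside its range is refused whole. "fingers" is the opening, from 0 (shut) to 1 (fully open), set as the call begins (left out, the last holds). The fingers move at their own pace and stop on an object; the grip force is fixed at half the most. Time passes only in rows, so rows that repeat a pose let the fingers close. It gives the time, the measured TCP pose, the force, the opening and the grip force at its end, in the units of the state.
- env.get_obs(): the state, without advancing time (a new reading comes with each control period).
- env.snapshot(name): name is "side" or "top"; returns the picture (384x512x3 uint8, red, green, blue); there is no depth.
- env.calibration(name): a dict with "fx", "fy", "cx", "cy" (pixels), "pose" (4x4, takes a point from camera to world coordinates). Camera axes: x right, y down, z forward; pixel columns grow to the right and rows downward; lengths in mm; the calibration is good to about 2 mm. A picture is of the moment at which its call begins. calibration takes no time and is no camera call.
- env.finish_job(): hands the job in; it is judged then, once.
The state is a dict: "time_s": time; "joint_pos": joint angles; "qd": joint speeds; "tau": joint torques, N m; "ee_pos": TCP position; "orientation": TCP orientation; "force": force on the tool from outside, world axes, zero at the start; "moment": the same for the moment, N m; "gripper_width": finger opening in mm; "grip_force": force on a finger pad.
Only numpy, scipy, OpenCV 4.12 (cv2) and the standard library are available. Lean on these libraries where they do the work, as an engineer would, in place of code of your own. Each camera call takes 0.05 s, during which the arm holds its last target. There are 200 camera calls.

## Working session

There is one attempt and no reset: what is moved stays moved. The work goes in short steps, Python scripts to look and compute and a tool call to move; the robot and the scene stay as the last step left them, time stands still between calls to the robot, and variables do not carry over. Pictures are saved under pics/ and viewed, at most 14 in all, crops included, and the job is handed in when it is done.

Besides the shell and the picture viewer there is one more tool, called after "Emit:" as a command line: name --argument value ..., lists and objects as JSON in quotes. arm_command: Moves the arm, as the interface text tells. Its arguments: {"type":"object","properties":{"series":{"type":"string"},"fingers":{"type":"number"}},"required":["series"]}

```bash
mkdir -p pics; ls; python3 - <<'E'
from cell import env
import cv2,numpy as np
for n in("top","side"):
    im=env.snapshot(n); cv2.imwrite(f"pics/{n}0.png",cv2.resize(im[:,:,::-1],(800,600),interpolation=cv2.INTER_CUBIC)); np.save(f"{n}0.npy",im)
    c=env.calibration(n); print(n,c["fx"],c["fy"],c["cx"],c["cy"],np.round(c["pose"],3).tolist())
o=env.get_obs();print(o["ee_pos"],o["orientation"],o["time_s"])
E
```

```text
pics
top 391.68108224532074 391.68108224532074 253.87606885742272 186.56094457460802 [[-0.0, -0.979, 0.203, 275.294], [-1.0, -0.0, -0.002, 38.595], [0.002, -0.203, -0.979, 1374.563], [0.0, 0.0, 0.0, 1.0]]
side 442.4992395837798 442.4992395837798 254.7209505954669 188.80969910652982 [[0.918, -0.202, 0.34, 89.756], [-0.396, -0.471, 0.789, -1049.004], [0.001, -0.859, -0.512, 779.797], [0.0, 0.0, 0.0, 1.0]]
[166.07854933 653.70481513 221.59605505] [-1.79899879e+02  4.00274791e-03  1.65746180e+02] 0.1
```

View pics/top0.png

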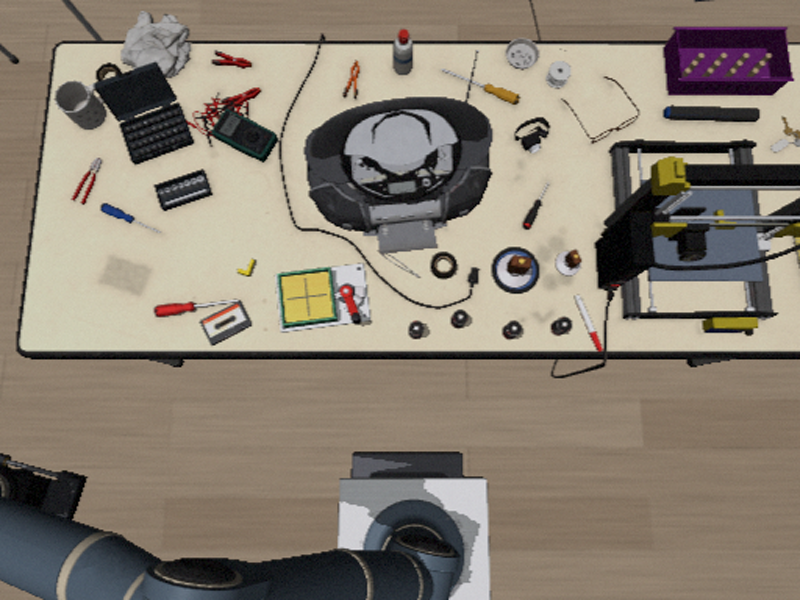

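View pics/side0.png

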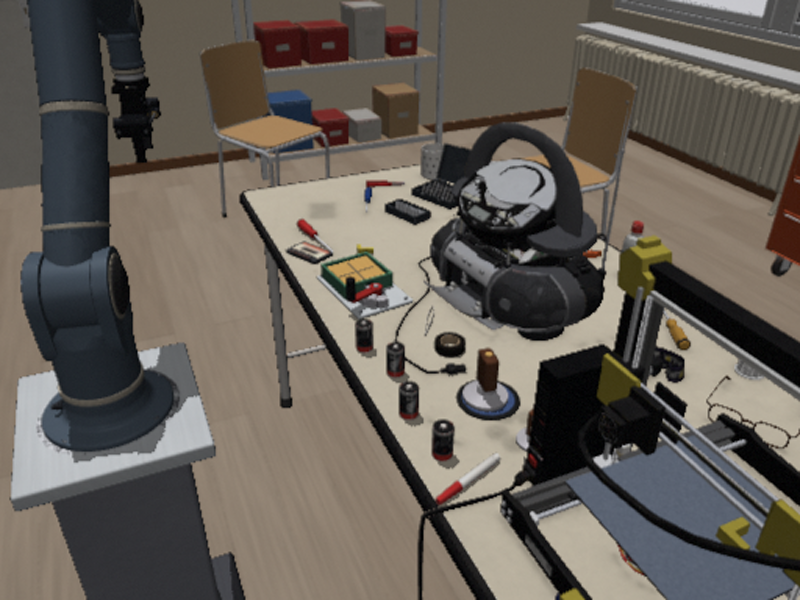

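The top view shows two tamper-like things: the large one on the blue mat at (517,265), and a smaller lookalike at (570,262). I choose the large one at (517,265). There are four cells at (418,329), (460,318), (513,328) and (562,325). The well is at (308,297) and the red latch at (350,300). I'll check this in one crop.

```bash
cat > h.py <<'E'
import numpy as np,cv2
from cell import env
def ray(n,u,v):
    c=env.calibration(n);P=np.array(c["pose"]);d=P[:3,:3]@[(u-c["cx"])/c["fx"],(v-c["cy"])/c["fy"],1.];return P[:3,3],d
def plane(n,u,v,z):
    o,d=ray(n,u,v);return (o+d*(z-o[2])/d[2])[:2]
def proj(n,p):
    c=env.calibration(n);P=np.array(c["pose"]);q=P[:3,:3].T@(np.array(p,float)-P[:3,3]);return np.array([c["fx"]*q[0]/q[2]+c["cx"],c["fy"]*q[1]/q[2]+c["cy"]])
def tri(a,b):
    (o1,d1),(o2,d2)=ray("top",*a),ray("side",*b);d1=d1/np.linalg.norm(d1);d2=d2/np.linalg.norm(d2)
    s=np.linalg.lstsq(np.c_[d1,-d2],o2-o1,rcond=None)[0];return (o1+d1*s[0]+o2+d2*s[1])/2,np.linalg.norm(o1+d1*s[0]-o2-d2*s[1])
def crop(im,u0,v0,u1,v1,f,name):
    cv2.imwrite(f"pics/{name}.png",cv2.resize(im[v0:v1,u0:u1,::-1],None,fx=f,fy=f,interpolation=cv2.INTER_CUBIC))
E
python3 - <<'E'
from h import *
t=np.load("top0.npy");s=np.load("side0.npy")
a=cv2.resize(t[150:230,170:390],None,fx=3.6,fy=3.6,interpolation=cv2.INTER_CUBIC)
b=cv2.resize(s[155:305,195:355],None,fx=2,fy=2,interpolation=cv2.INTER_CUBIC)
o=np.zeros((a.shape[0]+b.shape[0],a.shape[1],3),np.uint8);o[:a.shape[0]]=a;o[a.shape[0]:,:b.shape[1]]=b
cv2.imwrite("pics/c1.png",o[:,:,::-1]);print(o.shape)
for n,im in(("top",t),("side",s)):
    h=cv2.cvtColor(im,cv2.COLOR_RGB2HSV)
    g=cv2.inRange(h,(50,80,30),(85,255,200))
    r=cv2.inRange(h,(0,120,90),(8,255,255))|cv2.inRange(h,(172,120,90),(180,255,255))
    dk=cv2.inRange(h,(0,0,0),(180,255,70)); bl=cv2.inRange(h,(105,90,40),(125,255,200))
    br=cv2.inRange(h,(5,90,40),(18,255,160))
    for k,m in(("green",g),("red",r),("dark",dk),("blue",bl),("brown",br)):
        N,l,st,c=cv2.connectedComponentsWithStats(m)
        for i in range(1,N):
            x,y,w,hh,A=st[i]
            if (n=="top" and (A<20 or not(165<x<400 and 145<y<230))) or (n=="side" and (A<12 or not(190<x<360 and 150<y<330))) or A>3000: continue
            print(n,k,st[i].tolist(),c[i].round(1).tolist())
    if n=="top":
        cs=max(cv2.findContours(g,0,2)[0],key=cv2.contourArea);R=cv2.minAreaRect(cs);print(R)
        bx=np.array([plane("top",*p,42) for p in cv2.boxPoints(R)]);print(bx.round(0),bx.mean(0),np.linalg.norm(np.diff(bx,axis=0),axis=1),np.degrees(np.arctan2(*(np.diff(bx,axis=0).T[::-1]))))
E
```

```text
(588, 792, 3)
top green [178, 171, 38, 39, 219] [196.6, 191.2]
top red [217, 183, 12, 19, 106] [223.0, 191.3]
top red [377, 212, 9, 13, 48] [381.2, 217.9]
top dark [315, 158, 30, 30, 192] [329.5, 173.2]
top dark [276, 162, 16, 16, 108] [283.4, 170.2]
top dark [362, 162, 9, 10, 41] [365.0, 167.0]
top dark [325, 166, 15, 10, 70] [330.6, 171.8]
top dark [239, 173, 63, 25, 85] [271.6, 190.3]
top dark [300, 172, 6, 12, 54] [302.7, 177.1]
top dark [289, 199, 10, 11, 71] [293.6, 204.3]
top dark [225, 200, 6, 7, 32] [227.7, 203.4]
top dark [353, 203, 13, 11, 86] [358.8, 208.5]
top dark [182, 204, 34, 6, 52] [198.2, 206.5]
top dark [262, 206, 9, 11, 57] [266.3, 210.9]
top dark [322, 206, 12, 11, 71] [327.3, 211.0]
top blue [317, 160, 21, 14, 43] [326.3, 163.3]
top blue [331, 167, 13, 18, 51] [339.3, 176.3]
top brown [364, 160, 8, 9, 39] [367.6, 164.3]
top brown [326, 164, 14, 8, 76] [333.0, 167.4]
((196.16262817382812, 189.91357421875), (34.44733810424805, 34.490447998046875), 82.56858825683594)
[[593. 305.]
 [609. 185.]
 [488. 167.]
 [473. 285.]] [540.71650023 235.50148518] [120.21038593 122
[... 288 characters left out ...]
2, 23] [242.0, 169.3]
side dark [208, 166, 14, 4, 16] [214.4, 167.8]
side dark [206, 171, 45, 24, 337] [227.1, 182.3]
side dark [254, 184, 21, 31, 32] [262.9, 198.6]
side dark [228, 204, 10, 20, 165] [232.5, 214.0]
side dark [279, 213, 19, 16, 175] [287.8, 221.8]
side dark [248, 217, 33, 23, 215] [254.7, 229.8]
side dark [305, 225, 14, 26, 246] [311.6, 239.2]
side dark [282, 233, 16, 7, 74] [289.8, 236.0]
side dark [256, 244, 12, 23, 217] [261.5, 255.3]
side dark [293, 245, 40, 24, 205] [313.6, 260.2]
side dark [315, 259, 9, 5, 14] [319.4, 261.4]
side dark [277, 269, 14, 24, 262] [283.1, 281.1]
side blue [296, 248, 34, 18, 126] [317.7, 260.0]
side brown [307, 223, 12, 20, 115] [312.9, 230.9]
```

View pics/c1.png

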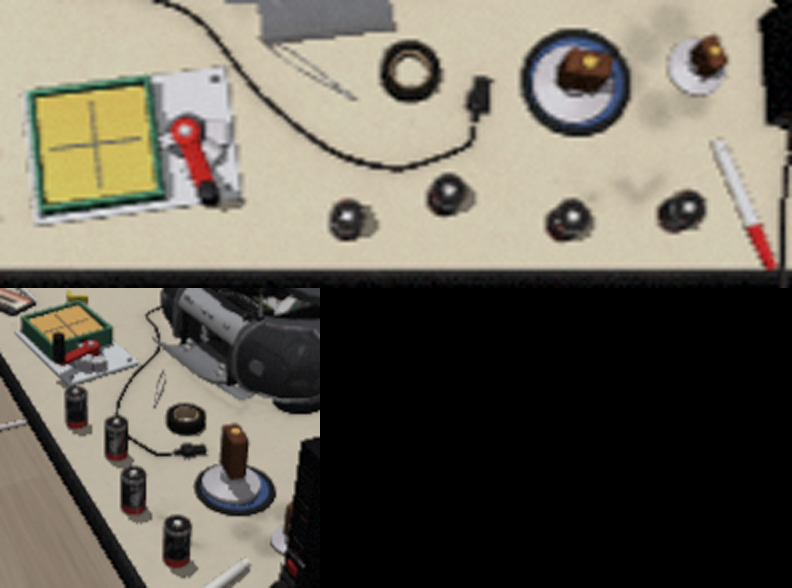

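The crop confirms the choice. The large tamper stands on the blue mat at crop (575,80), the small decoy is at (700,65), and there are four cells. The knob, in the locked position, is at crop (208,190).

```bash
python3 - <<'E'
from h import *
t=np.load("top0.npy")
for nm,u,v,z in [("knobtop",227.8,202,86),("pivotred",221.8,186,32),("c0",266.4,210.6,63),("c1",294.7,203.6,63),("c2",328.6,210.3,63),("c3",361,207.5,63),("matL",315.2,172.5,4),("matR",345,172.5,4),("matT",330,158.2,4),("matB",330,187.5,4),("grip dot",333.9,166.9,96),("foot c",330.4,173.5,14),("decoy",363,169,3),("tape",283.4,170.2,19),("decoy grip",367,164,70)]:
    print(nm,plane("top",u,v,z).round(1))
# side cells: top & bottom of body
for nm,a,b in [("knob",(227.8,202),(224.5,178.5)),("grip",(333.9,166.9),(312.5,225)),("c0",(266.4,210.6),(232.5,204)),("c1",(294.7,203.6),(253.5,218.5)),("c2",(328.6,210.3),(262,244.5)),("c3",(361,207.5),(283.5,269))]:
    p,e=tri(a,b);print(nm,p.round(1),e.round(1))
# tool y of start, printer left corner
print("printer",plane("top",383,182,0),plane("top",383,182,100), "box front",plane("top",255,158,0))
c=np.array([541,235.5]);y=np.radians(7.8);R=np.array([[np.cos(y),-np.sin(y)],[np.sin(y),np.cos(y)]])
pv=c+R@[0,-88];print("pivot",pv)
for tt in(1.5,0.75,0):
    an=y-np.pi/2-tt;print(tt,(pv+70*np.array([np.cos(an),np.sin(an)])).round(1),np.degrees(an))
crop(t,312,152,350,192,14,"tam"); 
h=cv2.cvtColor(t,cv2.COLOR_RGB2HSV);m=cv2.inRange(h,(0,80,30),(22,255,190));m[:,:315]=0;m[:,345:]=0;m[:155]=0;m[190:]=0
for cc in cv2.findContours(m,0,2)[0]:
    if cv2.contourArea(cc)>20: print(cv2.minAreaRect(cc))
E
```

```text
knobtop [490.4 122.4]
pivotred [556.1 147.7]
c0 [464.8  -6.9]
c1 [ 488.8 -103. ]
c2 [ 465.9 -217.1]
c3 [ 475.4 -327.1]
matL [ 611.8 -185.6]
matR [ 611.8 -293. ]
matT [ 665.2 -241.1]
matB [ 556.6 -236.8]
grip dot [ 608.6 -234.3]
foot c [ 605.6 -238.2]
decoy [ 625.1 -359. ]
tape [616.5 -70. ]
decoy grip [ 625.8 -354.3]
knob [490.6 122.8  81.8] 1.0
grip [ 607.8 -233.5   99.7] 0.3
c0 [465.9  -7.1  67.3] 3.4
c1 [ 491.  -103.3   68.8] 6.4
c2 [ 467.5 -217.1   65.9] 4.1
c3 [ 476.  -326.4   67.5] 2.7
printer [ 577.67412187 -429.04744286] [ 555.6758297  -395.02627765] box front [666.97424627  31.15508206]
pivot [552.94297037 148.31419004]
1.5 [484.4 133.9] -168.14366926962347
0.75 [512.6  91.1] -125.17183463481174
0 [562.4  79. ] -82.2
((332.0, 169.0), (10.0, 14.0), 90.0)
```

View pics/tam.png

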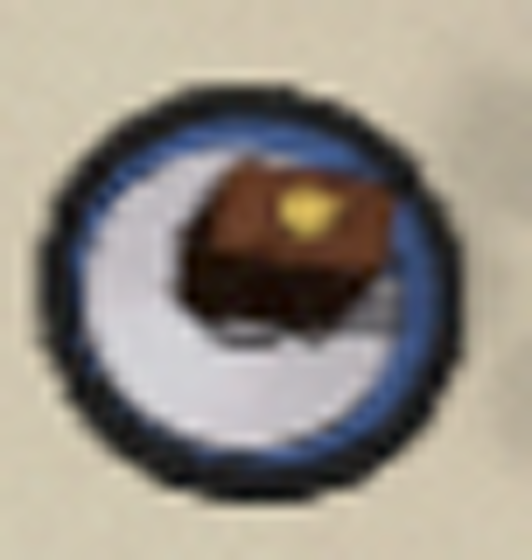

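The tamper's grip has its long side at about 80° in the world frame, with its centre near (607,-235.5). The knob is at about (489,122) and the pivot at about (554,148). I'll cage the knob between the fingers.

Emit:
arm_command --series "32.3 -53.2 -6 -144;32.3 -53.2 -6 -144;32.3 -53.2 -6 -144;32.3 -53.2 -6 -144;32.3 -53.2 -6 -144;32.3 -53.2 -6 -144;32.3 -53.2 -6 -144;32.3 -53.2 -6 -144;32.3 -53.2 -6 -144;32.3 -53.2 -6 -144;32.3 -53.2 -6 -144;32.3 -53.2 -6 -144;32.3 -53.2 -6 -144;32.3 -53.2 -6 -144;32.3 -53.2 -6 -144;32.3 -53.2 -6 -144;32.3 -53.2 -6 -144;32.3 -53.2 -6 -144;32.3 -53.2 -6 -144;32.3 -53.2 -6 -144" --fingers 0.55

```text
time_s: 2.1
ee_pos: [489.0, 122.3, 162.5]
orientation: [-180.0, 0.0, 21.8]
force: [-0.4, 0.7, -0.8]
gripper_width: 47.9
grip_force: 0.0
```

Emit:
arm_command --series "0 0 -4 0;0 0 -7 0;0 0 -9 0;0 0 -10 0;0 0 -11 0;0 0 -11 0;0 0 -11 0"

```text
time_s: 2.8
ee_pos: [489.8, 122.3, 53.2]
orientation: [180.0, -0.1, 21.7]
force: [-0.3, -0.7, 0.1]
gripper_width: 47.7
grip_force: 0.0
```

```bash
python3 - <<'E'
from h import *
im=env.snapshot("side");crop(im,195,130,275,205,7,"s1")
E
```

```text
(no output)
```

View pics/s1.png

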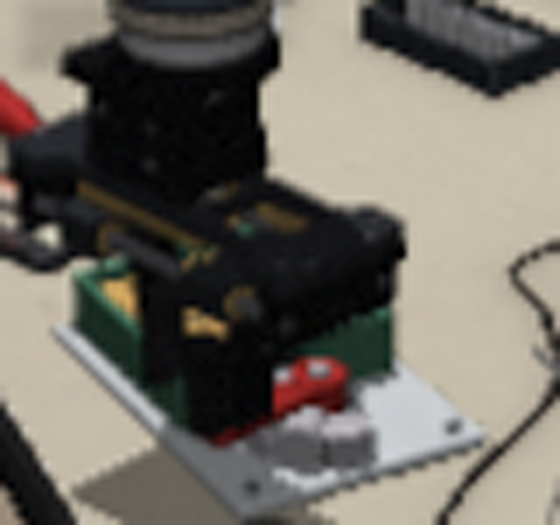

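```bash
python3 - <<'E'
import numpy as np
o=np.array([489.2,122.3])
s=[]
for a in np.linspace(-158,-74,19)[1:]:
    p=np.array([554,148])+69.7*np.array([np.cos(np.radians(a)),np.sin(np.radians(a))])-o
    s.append("%.1f %.1f %.1f %.0f"%(p[0]/10,p[1]/10,0.4,a+158))
print(";".join(s))
E
```

```text
0.3 -0.6 0.4 5;0.5 -1.1 0.4 9;0.8 -1.5 0.4 14;1.2 -2.0 0.4 19;1.6 -2.4 0.4 23;2.0 -2.8 0.4 28;2.4 -3.1 0.4 33;2.9 -3.4 0.4 37;3.4 -3.7 0.4 42;3.9 -3.9 0.4 47;4.5 -4.1 0.4 51;5.0 -4.2 0.4 56;5.6 -4.3 0.4 61;6.2 -4.4 0.4 65;6.7 -4.4 0.4 70;7.3 -4.4 0.4 75;7.8 -4.3 0.4 79;8.4 -4.1 0.4 84
```

Emit:
arm_command --series "0 0 0.4 0;0.3 -0.6 0.4 5;0.5 -1.1 0.4 9;0.8 -1.5 0.4 14;1.2 -2.0 0.4 19;1.6 -2.4 0.4 23;2.0 -2.8 0.4 28;2.4 -3.1 0.4 33;2.9 -3.4 0.4 37;3.4 -3.7 0.4 42" --fingers 0.4

```text
time_s: 3.85
ee_pos: [503.9, 109.3, 55.6]
orientation: [-177.1, -0.4, 64.6]
force: [-41.6, 49.6, 23.4]
gripper_width: 35.5
grip_force: 29.8
```

Emit:
arm_command --series "-2.2 2.0 0 -15;-2.9 3.0 0 -32;-2.9 3.0 0 -32;-2.9 3.0 0 -32;-2.9 3.0 -1.1 -32;-2.9 3.0 -1.1 -32"

```text
time_s: 4.45
ee_pos: [493.4, 115.3, 44.8]
orientation: [-180.0, 0.1, 31.9]
force: [0.1, -0.1, -0.1]
gripper_width: 34.9
grip_force: 0.0
```

```bash
python3 - <<'E'
from h import *
im=env.snapshot("side");crop(im,200,130,270,205,7,"s2")
print(env.get_obs()["ee_pos"])
E
```

```text
[493.63602506 115.18287013  45.09743038]
```

View pics/s2.png

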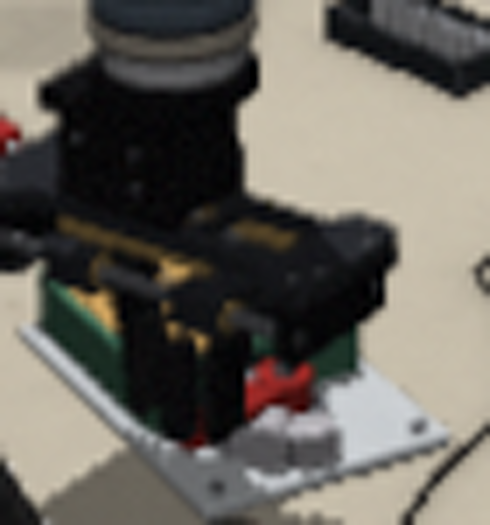

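Emit:
arm_command --series "0.3 -0.8 0.2 4;0.5 -1.0 0.5 6;0.7 -1.3 0.9 9;0.9 -1.5 1.3 11;1.1 -1.7 1.7 13;1.3 -1.9 2.0 15;1.5 -2.1 2.3 18;1.7 -2.25 2.5 20"

```text
time_s: 5.3
ee_pos: [507.8, 93.7, 69.4]
orientation: [-179.6, 0.2, 52.0]
force: [-3.6, 3.5, -3.5]
gripper_width: 34.9
grip_force: 2.3
```

Emit:
arm_command --series "0.2 -0.15 0.2 3;0.45 -0.3 0.3 5;0.7 -0.45 0.3 7;0.95 -0.6 0.3 10;1.2 -0.75 0.3 12;1.45 -0.85 0.2 14;1.7 -0.95 0.1 17;2.0 -1.05 0 19;2.3 -1.15 0 21"

```text
time_s: 6.2
ee_pos: [533.0, 80.7, 70.2]
orientation: [-179.8, 0.1, 72.9]
force: [-2.0, -0.2, -0.8]
gripper_width: 34.6
grip_force: 0.7
```

Emit:
arm_command --series "0.5 -0.1 -0.2 5;1.1 -0.2 -0.4 10;1.7 -0.3 -0.5 14;2.2 -0.3 -0.5 19;2.8 -0.3 -0.5 24;3.3 -0.2 -0.5 28;3.6 -0.1 -0.5 30;3.6 -0.1 -0.5 30"

```text
time_s: 7.0
ee_pos: [570.2, 79.5, 65.4]
orientation: [-180.0, 0.0, 102.7]
force: [-1.1, -1.6, -0.4]
gripper_width: 34.7
grip_force: 0.7
```

Emit:
arm_command --series "0.2 0.05 0 2;0.4 0.1 0 4;0.4 0.1 0 4"

```text
time_s: 7.3
ee_pos: [573.1, 80.6, 65.3]
orientation: [-179.8, 0.0, 106.8]
force: [-5.2, -1.9, 3.4]
gripper_width: 34.9
grip_force: 2.5
```

Emit:
arm_command --series "-0.6 -0.1 0 -4;-0.6 -0.1 0 -4;-0.6 -0.1 4 -4;-0.6 -0.1 9 -4;-0.6 -0.1 12 -4;-0.6 -10 14 -4;-0.6 -10 14 -4;-0.6 -10 14 -4"

```text
time_s: 8.1
ee_pos: [569.9, -27.3, 208.3]
orientation: [179.7, 0.3, 102.2]
force: [0.4, 0.3, -0.9]
gripper_width: 34.6
grip_force: 0.0
```

```bash
cat > look.py <<'E'
from h import *
import sys
def tam():
    t=env.snapshot("top");s=env.snapshot("side");h=cv2.cvtColor(t,cv2.COLOR_RGB2HSV)
    m=cv2.inRange(h,(0,80,30),(22,255,190));m[:,:290]=0;m[:,352:]=0;m[:145]=0;m[197:]=0
    for c in cv2.findContours(m,0,2)[0]:
        if cv2.contourArea(c)>20:
            x=cv2.moments(c);print("brown",x["m10"]/x["m00"],x["m01"]/x["m00"],cv2.boundingRect(c))
    y=cv2.inRange(h,(20,90,120),(35,255,255));y[:,:290]=0;y[:,352:]=0;y[:145]=0;y[197:]=0
    v,u=np.nonzero(y)
    if len(u):print("dot",u.mean(),v.mean(),plane("top",u.mean(),v.mean(),98))
    return t,s
if __name__=="__main__":
    t,s=tam()
    a=cv2.resize(t[150:230,170:390],None,fx=3.6,fy=3.6,interpolation=cv2.INTER_CUBIC);b=cv2.resize(s[150:305,195:355],None,fx=2,fy=2,interpolation=cv2.INTER_CUBIC)
    o=np.zeros((a.shape[0]+b.shape[0],a.shape[1],3),np.uint8);o[:a.shape[0]]=a;o[a.shape[0]:,:b.shape[1]]=b
    cv2.imwrite(f"pics/{sys.argv[1]}.png",o[:,:,::-1]);print(env.get_obs()["ee_pos"])
E
python3 look.py l1
```

```text
brown 331.9170579029734 168.754303599374 (325, 164, 15, 11)
dot 333.5 166.8 [ 608.4476845  -232.49846439]
[569.25652743 -20.1617105  206.46038231]
```

View pics/l1.png

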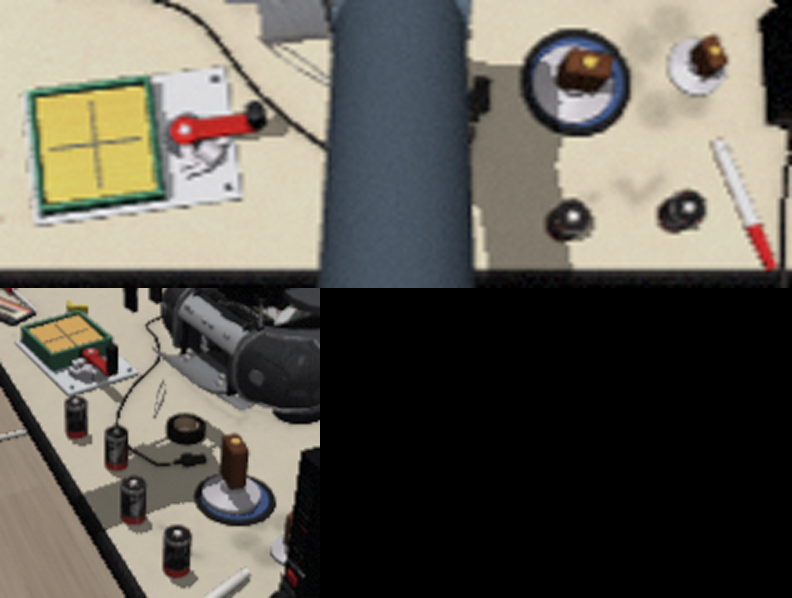

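Emit:
arm_command --series "1 -5 0 -8;2 -10 0 -16;3 -15 0 -23;3.9 -20 0 -23;3.9 -21.6 0 -23;3.9 -21.6 -4 -23;3.9 -21.6 -8 -23;3.9 -21.6 -12 -23;3.9 -21.6 -14 -23;3.9 -21.6 -15.4 -23;3.9 -21.6 -15.4 -23;3.9 -21.6 -15.4 -23" --fingers 0.8

```text
time_s: 9.4
ee_pos: [608.3, -234.4, 52.2]
orientation: [179.9, -0.0, 79.8]
force: [-0.5, -1.4, 0.8]
gripper_width: 69.7
grip_force: 0.0
```

Emit:
arm_command --series "0 0 0 0;0 0 0 0;0 0 0 0;0 0 0 0;0 0 0 0;0 0 0 0" --fingers 0

```text
time_s: 10.0
ee_pos: [607.2, -234.8, 51.7]
orientation: [180.0, -0.0, 79.7]
force: [-0.4, -0.2, -1.3]
gripper_width: 29.4
grip_force: 0.1
```

Emit:
arm_command --series "0 0 0 0;0 0 0 0;0 0 0 0;0 0 0.3 0;0 0 1 0;0 0 2 0;0 0 4 0;0 0 6 0;0 0 6 0;0 0 6 0"

```text
time_s: 11.0
ee_pos: [607.1, -234.6, 111.9]
orientation: [180.0, -0.0, 79.8]
force: [-0.5, -0.4, -3.3]
gripper_width: 25.7
grip_force: 29.8
```

```bash
python3 - <<'E'
from h import *
s=env.snapshot("side");crop(s,250,150,360,290,4,"s3");o=env.get_obs();print(o["force"],o["gripper_width"],o["grip_force"],o["moment"])
E
```

```text
[-0.32131341 -0.07401844 -3.81887237] 25.78809289546431 29.7956209955737 [-0.05619888  0.08438164 -0.02117286]
```

View pics/s3.png

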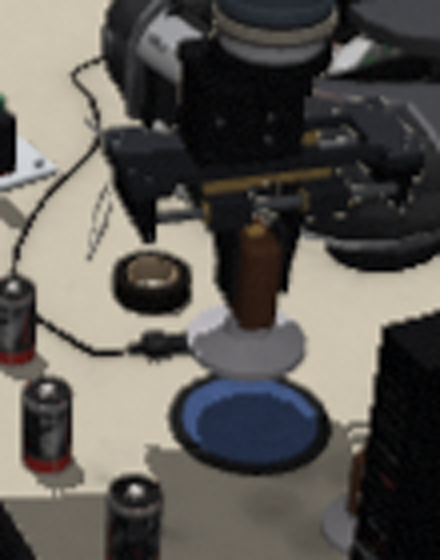

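The tamper hangs upright in the gripper at crop (258,280), above its empty mat at (250,425). Next I carry it to the well.

Emit:
arm_command --series "0 0 3 0;-2 1 5 0;-4 3 6 0;-7 6 6 0;-9 9 6 0;-9 12.5 6 0;-9 16 6 0;-9 19.5 6 0;-9 23 6 0;-9 26.5 6 0;-9 30 6 0;-9 33.5 6 3;-8 37 6 6;-8 40.5 6 9;-7 44 6 12;-6.6 46 6 15;-6.6 47 6 18;-6.6 47 6 18;-6.6 47 6 18"

```text
time_s: 12.95
ee_pos: [540.8, 233.7, 170.8]
orientation: [-179.9, 0.1, 97.6]
force: [-0.5, 0.2, -2.5]
gripper_width: 25.7
grip_force: 29.8
```

```bash
python3 - <<'E'
from h import *
s=env.snapshot("side");crop(s,190,90,280,210,5,"s4");o=env.get_obs();print(o["ee_pos"],o["force"],o["gripper_width"])
E
```

```text
[541.02725405 233.23985077 171.03639579] [ 0.13880686  0.20341812 -3.84928819] 25.60546767087717
```

View pics/s4.png

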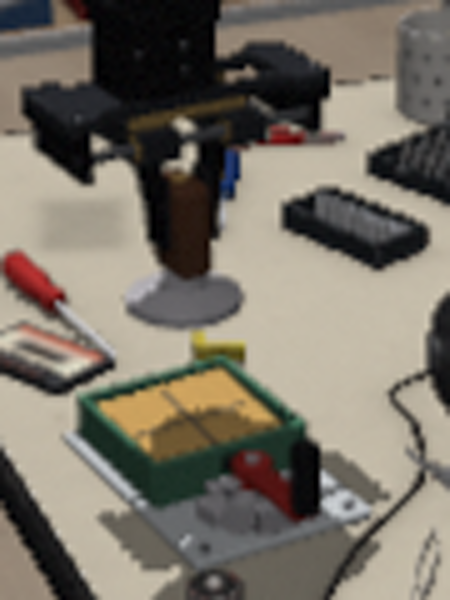

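Emit:
arm_command --series "0 0 -3 0;0 0 -6 0;0 0 -7.8 0;0 0 -8.2 0;0 0 -8.6 0;0 0 -9 0;0 0 -9.4 0;0 0 -9.8 0;0 0 -10.2 0;0 0 -10.5 0;0 0 -10.5 0"

```text
time_s: 14.1
ee_pos: [542.5, 235.5, 67.7]
orientation: [179.8, -0.0, 97.7]
force: [0.3, -1.8, 6.1]
gripper_width: 26.3
grip_force: 29.8
```

Emit:
arm_command --series "0 0 -0.3 0;0 0 -0.6 0;0 0 -0.8 0;0 0 -1.0 0;0 0 -1.0 0;0 0 -1.0 0"

```text
time_s: 14.7
ee_pos: [542.5, 236.1, 63.1]
orientation: [179.8, -0.1, 97.8]
force: [-11.4, -5.3, 42.2]
gripper_width: 25.4
grip_force: 30.0
```

Emit:
arm_command --series "0 0 0.8 0;0 0 1.2 0;0 0 2.5 0;0 0 5 0;0 0 9 0;0 0 12 0;0 -5 13 0;0 -10 13 0;0 -14 13 0;-2 -17 13 0;-2 -19 13 0;-2 -19 13 0;-2 -19 13 0"

```text
time_s: 16.0
ee_pos: [521.1, 45.4, 186.4]
orientation: [-180.0, -0.0, 97.7]
force: [-0.2, 0.3, -3.8]
gripper_width: 26.0
grip_force: 29.9
```

```bash
python3 - <<'E'
from h import *
s=env.snapshot("side");t=env.snapshot("top");o=env.get_obs();print(o["ee_pos"],o["force"])
a=cv2.resize(s[80:210,195:330],None,fx=4,fy=4,interpolation=cv2.INTER_CUBIC);b=cv2.resize(t[165:215,172:222],(250,250),interpolation=cv2.INTER_CUBIC)
c=np.zeros((max(a.shape[0],250),a.shape[1]+250,3),np.uint8);c[:a.shape[0],:a.shape[1]]=a;c[:250,a.shape[1]:]=b;cv2.imwrite("pics/f1.png",c[:,:,::-1])
E
```

```text
[521.28818352  46.72096417 186.3616778 ] [ 0.42783948 -0.45317169 -4.27593576]
```

View pics/f1.png

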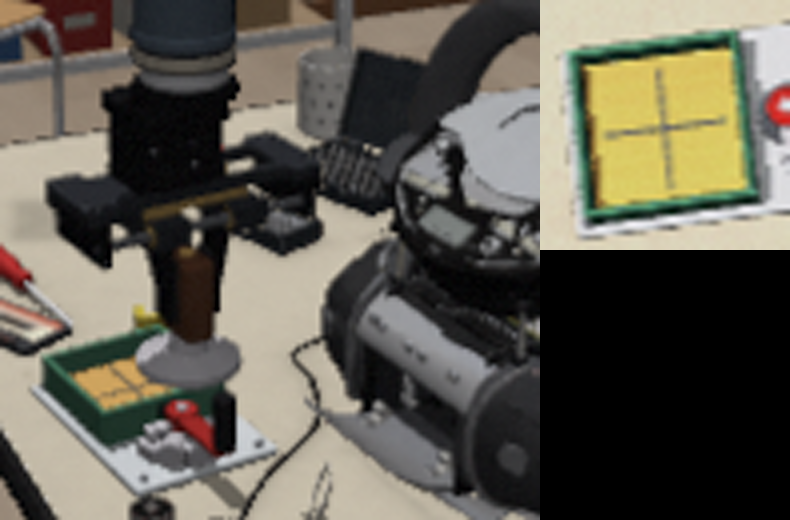

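Emit:
arm_command --series "0 -4 0 -3;0 -8 0 -6;0 -12 0 -9;1 -16 0 -12;2 -20 0 -15;4 -23 0 -18;6.5 -26 0 -18;9 -28.4 0 -18;9 -28.4 -3 -18;9 -28.4 -6 -18;9 -28.4 -9 -18;9 -28.4 -11.5 -18;9 -28.4 -12.4 -18;9 -28.4 -12.8 -18;9 -28.4 -13.0 -18;9 -28.4 -13.2 -18;9 -28.4 -13.4 -18;9 -28.4 -13.6 -18"

```text
time_s: 17.9
ee_pos: [611.7, -238.9, 51.4]
orientation: [179.9, 0.0, 79.7]
force: [-0.3, 0.2, -4.0]
gripper_width: 26.3
grip_force: 29.9
```

Emit:
arm_command --series "0 0 -0.1 0;0 0 -0.2 0;0 0 -0.3 0;0 0 -0.4 0;0 0 -0.45 0;0 0 -0.45 0"

```text
time_s: 18.5
ee_pos: [611.2, -238.9, 47.4]
orientation: [180.0, -0.0, 79.7]
force: [-3.2, 1.1, 6.1]
gripper_width: 25.6
grip_force: 30.0
```

Contact with the mat. Release the tamper and lift clear.

Emit:
arm_command --series "0 0 0.2 0;0 0 0.2 0;0 0 0.2 0;0 0 0.2 0;0 0 0.2 0;0 0 0.2 0;0 0 4 0;0 0 8 0;0 0 12 0;0 0 14 0;0 5 14 0;-3 10 14 0;-5 15 14 0;-8 20 14 0;-8 20 14 0" --fingers 0.8

```text
time_s: 20.0
ee_pos: [528.8, -33.8, 185.7]
orientation: [-179.9, -0.1, 80.1]
force: [0.3, 0.1, -0.6]
gripper_width: 69.6
grip_force: 0.0
```

```bash
python3 look.py l2
```

```text
brown 333.5216741405082 167.9506726457399 (326, 163, 16, 12)
dot 334.8 166.0 [ 611.22973003 -236.99364672]
[529.74744042 -34.94903103 186.01849547]
```

View pics/l2.png

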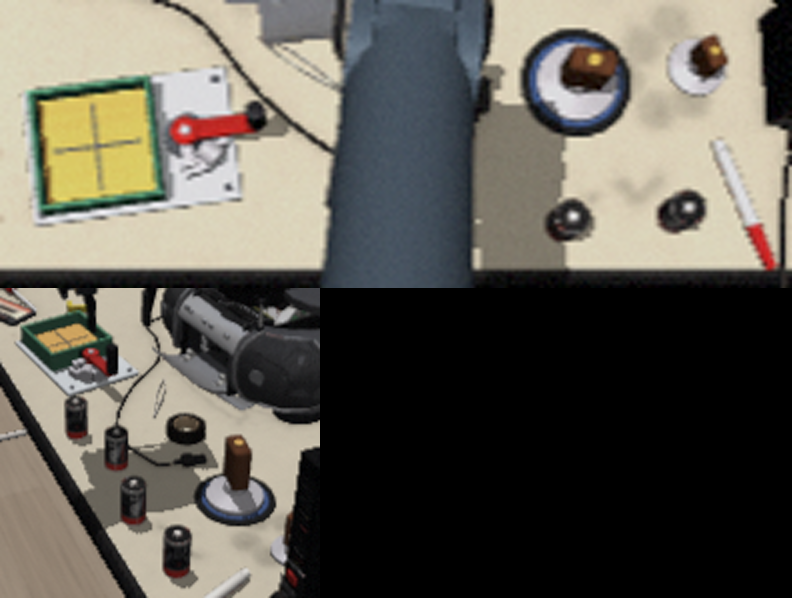

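```bash
python3 - <<'E'
from h import *
print("knob",plane("top",241.1,181.6,90),"pivot",plane("top",220.5,186.2,38),"pivot z32",plane("top",220.5,186.2,32))
print("floor",tri((196.9,190.6),(229,176)),tri((196.5,189.8),(230,169)))
o=np.array([566,79.]);s=[]
for a in list(range(-87,-166,-5)):
    p=np.array([555,148])+69.7*np.array([np.cos(np.radians(a)),np.sin(np.radians(a))])-o
    s.append("%.1f %.1f 0 %.0f"%(p[0]/10,p[1]/10,a+82))
print(";".join(s))
E
```

```text
knob [559.11874122  78.38958164] pivot [554.17095135 151.68464282] pivot z32 [555.42286638 152.19231616]
floor (array([543.70975137, 235.5078182 ,  20.97045451]), np.float64(3.714472320610864)) (array([543.82358262, 232.03319681,  49.88836367]), np.float64(9.807258647116585))
-0.7 -0.1 0 -5;-1.3 -0.1 0 -10;-1.9 -0.0 0 -15;-2.5 0.1 0 -20;-3.1 0.2 0 -25;-3.7 0.4 0 -30;-4.3 0.7 0 -35;-4.8 1.0 0 -40;-5.3 1.3 0 -45;-5.8 1.7 0 -50;-6.2 2.1 0 -55;-6.6 2.6 0 -60;-6.9 3.1 0 -65;-7.3 3.6 0 -70;-7.5 4.2 0 -75;-7.7 4.7 0 -80
```

Emit:
arm_command --series "1 4 0 6;2 8 0 12;3 10 0 18;3.5 11.8 0 18;3.5 11.8 0 18;3.5 11.8 -4 18;3.5 11.8 -8 18;3.5 11.8 -11 18;3.5 11.8 -12.5 18;3.5 11.8 -13.2 18;3.5 11.8 -13.2 18" --fingers 0.6

```text
time_s: 21.2
ee_pos: [566.4, 78.2, 54.1]
orientation: [-180.0, 0.0, 97.6]
force: [0.2, -0.6, -0.4]
gripper_width: 52.1
grip_force: 0.0
```

Emit:
arm_command --series "0 0 -0.4 0;0 0 -0.6 0;-0.7 -0.1 -0.6 -5;-1.3 -0.1 -0.6 -10;-1.9 0 -0.6 -15;-2.5 0.1 -0.5 -20;-2.8 0.15 -0.3 -22;-3.1 0.2 0 -25;-3.4 0.3 0.3 -28;-3.7 0.4 0.6 -30;-4.0 0.55 0.9 -32;-4.3 0.7 1.2 -35;-4.6 0.85 1.4 -38" --fingers 0.4

```text
time_s: 22.5
ee_pos: [523.4, 86.8, 69.5]
orientation: [179.6, -0.2, 59.6]
force: [4.9, -2.0, -3.8]
gripper_width: 34.7
grip_force: 2.8
```

Emit:
arm_command --series "-0.2 0.15 0.2 -2;-0.5 0.3 0.4 -5;-0.7 0.45 0.5 -7;-0.95 0.65 0.5 -10;-1.2 0.85 0.4 -12;-1.4 1.05 0.3 -14;-1.6 1.25 0.1 -17;-1.8 1.5 -0.2 -19;-2.0 1.75 -0.5 -22;-2.2 2.0 -0.8 -24;-2.3 2.25 -1.0 -27;-2.5 2.5 -1.2 -30;-2.7 2.75 -1.4 -32"

```text
time_s: 23.8
ee_pos: [494.0, 115.6, 54.9]
orientation: [180.0, -0.1, 27.7]
force: [0.6, 0.3, 0.6]
gripper_width: 34.7
grip_force: 0.2
```

Emit:
arm_command --series "-0.1 0.3 -0.1 -2;-0.25 0.6 -0.2 -5;-0.35 0.85 -0.3 -8;-0.4 1.1 -0.4 -10;-0.45 1.35 -0.4 -12;-0.5 1.6 -0.4 -14;-0.5 1.6 -0.4 -14"

```text
time_s: 24.5
ee_pos: [488.6, 131.3, 50.7]
orientation: [-180.0, -0.1, 13.8]
force: [-0.1, -1.2, 1.4]
gripper_width: 34.8
grip_force: 0.4
```

Emit:
arm_command --series "0 0.4 0 -3;0 0.4 0 -3;0.1 -0.2 0 0;0.1 -0.2 0 0;0.1 -0.2 4 0;0.1 -0.2 8 0;0 -3 10 8;-1 -7 10 16;-2 -11 10 24;-2.3 -13.8 10 32;-2.3 -13.8 10 39;-2.3 -13.8 10 39" --fingers 0.7

```text
time_s: 25.7
ee_pos: [465.2, -7.3, 150.5]
orientation: [-180.0, -0.1, 52.6]
force: [-0.6, 0.7, 0.2]
gripper_width: 61.0
grip_force: 0.0
```

Emit:
arm_command --series "0 0 -4 0;0 0 -8 0;0 0 -11 0;0 0 -12 0;0 0 -12 0;0 0 -12 0"

```text
time_s: 26.3
ee_pos: [466.3, -6.5, 31.0]
orientation: [179.9, -0.1, 52.7]
force: [0.6, 0.0, 0.3]
gripper_width: 60.7
grip_force: 0.0
```

Emit:
arm_command --series "0 0 0 0;0 0 0 0;0 0 0 0;0 0 0 0;0 0 0 0;0 0 0 0;0 0 1 0;0 0 3 0;0 0 6 0;0 0 9 0;0 0 12 0;0 0 12 0" --fingers 0.2

```text
time_s: 27.5
ee_pos: [467.2, -6.7, 153.4]
orientation: [179.8, -0.3, 52.7]
force: [0.8, 0.5, -1.1]
gripper_width: 33.0
grip_force: 30.0
```

Emit:
arm_command --series "2 4 0 0;3 8 0 0;4 12 0 0;5.5 16 0 0;7 20 0 0;8.5 24 0 0;10.1 27.5 0 0;10.1 27.5 0 0;10.1 27.5 -3 0;10.1 27.5 -6 0;10.1 27.5 -8 0;10.1 27.5 -9 0;10.1 27.5 -9.5 0;10.1 27.5 -9.8 0;10.1 27.5 -10 0;10.1 27.5 -10.2 0;10.1 27.5 -10.2 0"

```text
time_s: 29.2
ee_pos: [567.0, 268.4, 50.5]
orientation: [-180.0, -0.1, 52.7]
force: [-2.6, -1.3, 7.4]
gripper_width: 33.0
grip_force: 29.9
```

Emit:
arm_command --series "0 0 0.2 0;0 0 0.2 0;0 0 0.2 0;0 0 0.2 0;0 0 4 0;0 0 8 0;-1 -5 10 0;-2 -10 10 0;-3 -15 10 0;-4 -20 10 0;-5 -25 10 0;-6 -30 10 0;-7.7 -34 10 0;-7.7 -37.1 10 0;-7.7 -37.1 10 0;-7.7 -37.1 6 0;-7.7 -37.1 2 0;-7.7 -37.1 -1 0;-7.7 -37.1 -1.8 0;-7.7 -37.1 -1.8 0" --fingers 0.62

```text
time_s: 31.2
ee_pos: [488.8, -102.3, 29.4]
orientation: [-179.9, 0.1, 52.8]
force: [0.3, 0.6, 0.1]
gripper_width: 54.2
grip_force: 0.0
```

Emit:
arm_command --series "0 0 0 0;0 0 0 0;0 0 0 0;0 0 0 0;0 0 0 0;0 0 0 0;0 0 1 0;0 0 3 0;0 0 6 0;0 0 9 0;0 0 12 0;0 0 12 0" --fingers 0.2

```text
time_s: 32.4
ee_pos: [491.1, -103.3, 153.6]
orientation: [179.7, -0.3, 52.7]
force: [1.1, -0.8, -1.7]
gripper_width: 33.2
grip_force: 30.0
```

```bash
python3 look.py l3
```

```text
brown 337.13654618473896 166.87550200803213 (330, 163, 12, 11)
dot 335.2857142857143 165.85714285714286 [ 611.72710489 -238.65109108]
[ 488.67028336 -102.29895891  150.21652302]
```

View pics/l3.png

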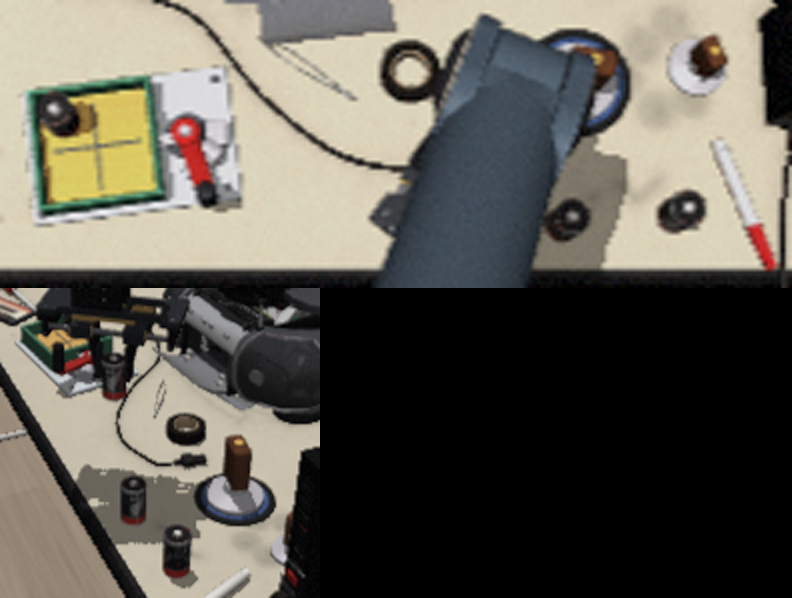

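Cell 0 stands in the well at crop (62,112), the latch is back in its locked position with the knob at (207,190), and the tamper is still on its mat. Continuing with cell 1.

Emit:
arm_command --series "1 4 0 0;2 8 0 0;3 12 0 0;4 16 0 0;5 20 0 0;6 24 0 0;7.5 28 0 0;8.5 31.3 0 0;8.5 31.3 0 0;8.5 31.3 -3 0;8.5 31.3 -6 0;8.5 31.3 -8 0;8.5 31.3 -9 0;8.5 31.3 -9.5 0;8.5 31.3 -9.8 0;8.5 31.3 -10 0;8.5 31.3 -10.2 0;8.5 31.3 -10.2 0"

```text
time_s: 34.3
ee_pos: [574.7, 210.0, 51.2]
orientation: [-180.0, -0.1, 52.7]
force: [-4.0, -2.7, 12.8]
gripper_width: 32.8
grip_force: 29.9
```

Emit:
arm_command --series "0 0 0.2 0;0 0 0.2 0;0 0 0.2 0;0 0 0.2 0;0 0 4 0;0 0 8 0;-2 -5 10 0;-4 -10 10 0;-6 -15 10 0;-8 -20 10 0;-9 -25 10 0;-10 -30 10 0;-10.8 -34 10 0;-10.8 -38 10 0;-10.8 -42.7 10 0;-10.8 -42.7 8 0;-10.8 -42.7 4 0;-10.8 -42.7 0 0;-10.8 -42.7 -1.8 0;-10.8 -42.7 -1.8 0" --fingers 0.62

```text
time_s: 36.3
ee_pos: [464.1, -216.0, 27.6]
orientation: [-179.7, 0.1, 52.7]
force: [-0.9, -0.8, -0.0]
gripper_width: 53.8
grip_force: 0.0
```

Emit:
arm_command --series "0 0 0 0;0 0 0 0;0 0 0 0;0 0 0 0;0 0 0 0;0 0 0 0;0 0 0 0;0 0 1 0;0 0 3 0;0 0 6 0;0 0 9 0;0 0 12 0;0 0 12 0" --fingers 0.2

```text
time_s: 37.6
ee_pos: [467.9, -217.8, 153.7]
orientation: [179.6, -0.2, 52.7]
force: [1.1, -0.1, -1.7]
gripper_width: 33.1
grip_force: 30.0
```

Emit:
arm_command --series "0.5 4 0 0;1 9 0 0;1.5 14 0 0;2 19 0 0;2.5 24 0 0;3 29 0 0;3.4 34 0 0;3.8 39 0 0;4.1 44 0 0;4.3 47.7 0 0;4.3 47.7 0 0;4.3 47.7 -3 0;4.3 47.7 -6 0;4.3 47.7 -8 0;4.3 47.7 -9 0;4.3 47.7 -9.5 0;4.3 47.7 -9.8 0;4.3 47.7 -10 0;4.3 47.7 -10.2 0;4.3 47.7 -10.2 0"

```text
time_s: 39.6
ee_pos: [509.9, 260.2, 51.1]
orientation: [-179.9, -0.1, 52.7]
force: [-4.6, -2.6, 16.0]
gripper_width: 32.7
grip_force: 29.9
```

Emit:
arm_command --series "0 0 0.2 0;0 0 0.2 0;0 0 0.2 0;0 0 0.2 0;0 0 4 0;0 0 8 0;0 -5 10 8;0 -10 10 16;0 -15 10 24;0 -20 10 32;-1 -25 10 40;-1 -30 10 48;-2 -35 10 56;-2 -40 10 64;-3 -45 10 72;-3.4 -50 10 80;-3.4 -55 10 86;-3.4 -58.7 10 90;-3.4 -58.7 10 90;-3.4 -58.7 10 90" --fingers 0.62

```text
time_s: 41.6
ee_pos: [473.7, -331.1, 148.0]
orientation: [-179.9, 0.1, 142.4]
force: [0.1, -0.3, -0.1]
gripper_width: 53.9
grip_force: 0.0
```

Emit:
arm_command --series "0 0 -4 0;0 0 -8 0;0 0 -11 0;0 0 -11.8 0;0 0 -11.8 0;0 0 -11.8 0"

```text
time_s: 42.2
ee_pos: [476.3, -326.8, 31.4]
orientation: [180.0, 0.1, 142.8]
force: [0.6, -0.3, 0.6]
gripper_width: 54.0
grip_force: 0.0
```

Emit:
arm_command --series "0 0 0 0;0 0 0 0;0 0 0 0;0 0 0 0;0 0 0 0;0 0 0 0;0 0 0 0;0 0 1 0;0 0 3 0;0 0 6 0;0 0 9 0;0 0 12 0;0 0 12 0" --fingers 0.2

```text
time_s: 43.5
ee_pos: [477.2, -328.4, 154.3]
orientation: [179.9, 0.4, 142.7]
force: [0.5, -1.0, -1.3]
gripper_width: 33.1
grip_force: 29.9
```

Emit:
arm_command --series "0.5 4 0 0;1 9 0 0;1.5 14 0 0;2 19 0 0;2.5 24 0 0;3 29 0 0;3.4 34 0 0;3.8 39 0 0;4.1 44 0 0;4.1 49 0 0;4.1 53 0 0;4.1 53 0 0;4.1 53 -3 0;4.1 53 -6 0;4.1 53 -8 0;4.1 53 -9 0;4.1 53 -9.5 0;4.1 53 -9.8 0;4.1 53 -10 0;4.1 53 -10.2 0"

```text
time_s: 45.5
ee_pos: [516.9, 203.2, 50.5]
orientation: [179.9, -0.0, 142.7]
force: [-7.2, -3.1, 25.2]
gripper_width: 32.8
grip_force: 30.0
```

Emit:
arm_command --series "0 0 0 0;0 0 0.2 0;0 0 0.2 0;0 0 0.2 0;0 0 0.2 0;0 0 4 0;0 0 8 0;0 0 12 0;0 0 15 0;-3 5 15 0;-6 10 15 0;-9 15 15 0;-12 20 15 0;-14 25 15 0;-16 28 15 0;-16 28 15 0" --fingers 0.62

```text
time_s: 47.1
ee_pos: [351.9, 488.1, 197.7]
orientation: [180.0, -0.2, 143.1]
force: [-0.0, 0.2, -0.5]
gripper_width: 54.1
grip_force: 0.0
```

```bash
python3 look.py l4
```

```text
brown 333.49029126213594 167.62459546925564 (326, 163, 16, 12)
dot 334.8 166.0 [ 611.22973003 -236.99364672]
[352.25413732 487.38355754 197.46022072]
```

View pics/l4.png

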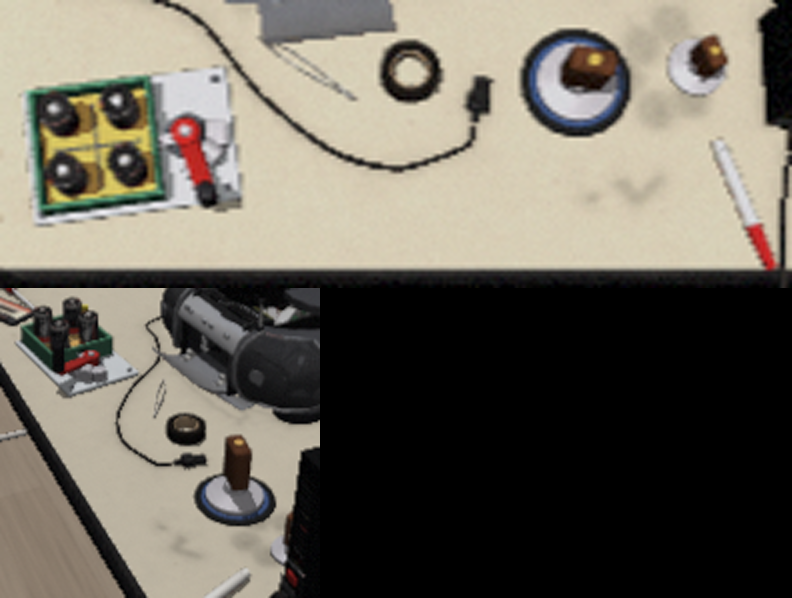

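All four cells stand in the well at crop (62,112), (120,105), (70,173) and (127,162). The latch is locked with the knob at (206,190), and the tamper stands centred on its mat at (588,80). I'm handing the job in.

```bash
python3 -c "
from cell import env
print(env.finish_job())"
```

```text
the job is handed in; nothing more can be done
None
```

I handed the job in after about 47 s: latch opened, well floor pressed down, latch locked again, all four D cells upright in the well, and the tamper left standing on its mat. The first push on the latch jammed at about 65 N before I raised the tool with the cam, the floor being level is judged from the press force and camera, and no result came back.

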